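# Hold the side rail of an instrument stand square

### The arm

A 6-joint arm with a two-finger parallel gripper is mounted at the origin on the work surface. World frame = base frame: x ahead of the robot, y to its left, z up, the work surface at z = 0. Lengths are in mm, angles in rad, forces in N, time in s.
With the tool pointing down it reaches from about 300 to 850 mm from the base axis. Payload 4.2 kg.
Tool frame: the origin (TCP) lies between the finger pads; the fingertips stand 19 mm ahead of it and the grasp point (between the pads) is the TCP; z points along the fingers, x is the direction in which the jaws open and shut, and the axes are right-handed (so a half turn about z gives the same grasp; the last joint's range is limited). The gripper opens to 91 mm and grips with 3 to 60 N. Pads are 32 mm wide; open, the fingers measure 118 mm over their backs; the gripper's body (76 mm by 178 mm) begins 60 mm behind the grasp point.
Start: joints at [-1.219, 0.32, 1.565, -0, 1.257, -0.02], TCP at [208.897, -535.727, 232.976] pointing down, gripper open.
Joint ranges: [-3.11, 3.11], [-0.84, 2.01], [0.21, 2.61], [-1.34, 4.49], [0.05, 2.63], [-2.56, 2.56]. Speed limits (rad/s): [2.57, 2.57, 3.14, 3.14, 3.14, 3.14].

### API

Orientations are given as a unit quaternion [x, y, z, w].
In Python, from rig import manip, optics gives the robot as it stands.
- The arm moves only by the tool drive_tool, never from a script. Its argument "plan" is a list of rows, each a list of 4 numbers: the shift along the tool's x, y, z in m, then the turn about the tool's z in rad. A call has 1 to 5 rows; each row is the pose to reach, as a shift and turn from the pose commanded when the call began, along the tool's axes at that moment; what a row does not reach only later rows make up. A row lasts 1/12 s, in which the tool goes at most 41.7 mm and 7.16 degrees, less where a joint would pass 70% of its speed; a pose out of reach is approached as far as the arm can. A call with a gripper value outside its range is refused whole. "fingers" is the closure, from 0 (fully open) to 1 (shut), set as the call begins (left out, the last holds). The fingers move at their own pace and stop on an object; the grip force is fixed at half the most. Time passes only in rows, so rows that repeat a pose let the fingers close. It gives the time, the measured TCP pose, the force and the opening at its end, in the units of the state.
- manip.get_obs(): the state, without advancing time (a new reading comes with each control period).
- optics.read_camera(name): name is "scene" or "top"; returns the picture (400x640x3 uint8, red, green, blue); there is no depth.
- optics.camera_model(name): a dict with "K" (3x3 intrinsics, pixels), "dist" ([k1, k2, p1, p2, k3] as OpenCV has them; the pictures are not rectified), "origin" and "orientation" of the camera in the world. Camera axes: x right, y down, z forward; pixel columns grow to the right and rows downward; lengths in mm; the calibration is good to about 2 mm. A picture is of the moment at which its call begins. camera_model takes no time and is no camera call.
- manip.job_done(): hands the job in, once; it reports no verdict.
Trained networks look in the newest picture that a camera, given by its name, has taken for a name from the list of things; names that differ only in an ending like _2 or _b are one class to them, and where a whole thing is asked for, a point or a joint stands for the part that bears it (a point fixed in the world has none). Each returns a list of dicts, best first, with "p" (0 to 1); they miss things now and then, are a little off and sometimes report something else, mostly with a low value. They report only what shows in the picture. A call takes as long as a camera call.
- optics.regions_of(camera, thing): "pixels" (400x640 bool, what is visible of it) and "box" ([left, top, width, height] as shares, 0 to 1, of the picture: columns of its width, rows of its height, round what is visible of it).
- optics.mark_of(camera, thing): "point" ([column, row] as shares, 0 to 1, of the picture: columns of its width, rows of its height: a listed point, or the origin of a listed thing).
The state is a dict: "time": time; "joint_pos": joint angles; "joint_velocities": joint speeds; "joint_efforts": joint torques, N m; "position": TCP position; "tool_rot": TCP orientation; "wrist_force": force on the tool from outside, world axes, zero at the start; "moment": the same for the moment, N m; "width": finger opening in mm.
Only numpy, scipy, OpenCV 4.12 (cv2) and the standard library are available. Lean on these libraries where they do the work, as an engineer would, in place of code of your own. Each camera call takes 0.05 s, during which the arm holds its last target. There are 200 camera calls.

### The job

A small instrument stand is being put together on the lab bench: its long rail is bolted tight, but its side rail hangs on one finger-tight bolt and leans inwards. Pick up the assembly square, lay it flat on the board and press it into the inside corner until one outer face touches the long rail and the other has pushed the side rail out square, pressing lightly, never with more than 25 N on either rail, because the bolt is not tight yet. Finish while still gripping the square and pressing it into the corner so that the rails stay square for the bolt to be tightened, and leave everything else on the bench where it is.

Things in the scene. Friction and masses are not known exactly. Their poses are not given: they have to be found in the camera images.
- square: Loose aluminium assembly square lying flat, 20 mm thick, about 0.45 kg: two legs 150 mm long, 22 mm wide at a right angle, joined by a diagonal brace 16 mm wide. Origin: underside, below the brace's middle; z up. Outer faces: plane y = +70 mm (x from -80 to +70) and plane x = +70 mm (y from -80 to +70). Seated in the corner, its x and y point as the stand's do.
- square_heel (a point): Where the two outer faces of the square would meet, on the underside: 70, 70, 0 mm in the square's frame, same axes. The last 7 mm of both faces are cut away there.
- square_grip (a point): Middle of the square's brace, 10 mm above its underside: the place to grip it, fingers closing along the square's direction (1, 1), across the brace's 16 mm. The brace runs along (1, -1). On its heel side is a triangular window, 60 mm deep here; the other side is free.
- stand: The stand's black board on a rubber mat, fixed on the bench: 255 mm (x) by 260 mm (y), top 18 mm above the bench. Origin: on the bench below the inside corner of the two rails, z up; the board reaches from x = -215 to +40 and y = -220 to +40 mm. The inside of the corner is x < 0, y < 0.
- stand_corner (a point): The inside corner where the inner faces of the two rails meet when square, on the board's top (0, 0, 18 mm in the stand's frame; same axes). The metal faces are smooth and slide easily on one another.
- long_rail: Rail of 30 x 30 mm slotted aluminium profile, 240 mm long, bolted tight on the board; its top is 48 mm above the bench. Origin: middle of its underside; it runs along y; its inner face is the stand's plane x = 0, from y = -210 to +30 mm.
- side_rail: Rail of the same profile, 200 mm long, turning about one upright finger-tight bolt. Origin: bolt axis at the board's top (x = -15, y = +15 mm in the stand's frame). It runs along its x from +13 to -187 mm; inner face: its plane y = -15 mm. Square when its x is parallel to the stand's x. Starts with its free end 4 to 9 degrees inwards, stays where it is put, yields to about 2 N at the free end.
- side_rail_end (a point): The free end of the side rail, middle of its top edge (-187, 0, 30 mm in the side rail's frame).
- bracket: Loose aluminium corner bracket, 28 x 28 x 28 mm, on the board at the board's corner farthest from the rails. Origin: middle of its underside. Leave alone.
- spare_rail: Loose 200 mm rail of the same profile on the bench to the left, lying along its x. Origin: middle of its underside. Leave alone.
- tube_rack: Loose plastic rack for small tubes, 67 x 225 x 28 mm (tubes to 38 mm), behind the square's place. Origin: middle of its underside. Leave alone.
- tip_box: Loose box of pipette tips, 85 x 122 x 95 mm, on the left near the robot. Origin: middle of its underside. Leave alone.
- reagent_bottle: Loose amber bottle, 70 mm wide, about 140 mm high, far right. Origin: middle of its underside. Leave alone.
- bolt_tray: Loose open tray of bolts, 90 x 120 x 28 mm, on the right. Origin: middle of its underside. Leave alone.
- hex_key: Loose L-shaped hex key, 90 mm long, 5 mm thick, on the bench between the square and the stand. Leave alone.
- marker: Loose marker pen, 125 mm long, 14 mm thick, on the bench beyond the stand on the left. Leave alone.

How it is judged (in metres and radians):
On the way, in this order (a step that is already met when the one before it is completed fails the run):
1. the square is lifted clear of the bench in the gripper (height (world z) of square above 0.03 m and contact force between the fingers and square above 1 N), for 0.1 s.
2. both outer faces of the square press on the rails, in the corner (contact force between square and long_rail above 1 N and contact force between square and side_rail above 1 N and horizontal distance between square_heel and stand_corner below 0.005 m), for 0.3 s.
At the end, for the whole second after the job is handed in: Square gripped (over 2 N), at rest, flat on the board (within 4 mm, tilt under 2 degrees), outer corner within 4 mm of the inside corner, over 1 N on each rail; the square and the side rail within 0.02 rad (1.1 degrees) of square to the long rail (contact force between the fingers and square above 2 N and contact force between square and long_rail above 1 N and contact force between square and side_rail above 1 N and horizontal distance between square_heel and stand_corner below 0.004 m and angle between the x axis of each of square, side_rail and the x axis of stand, either way round below 0.02 rad and angle between square's own z axis and vertical below 0.035 rad and z of square in the frame of stand_corner below 0.004 m and linear speed of square below 0.01 m/s); the arm keeps its last pose, push and grip.
It fails at once if the square presses on a rail with more than 25 N (contact force between square and long_rail above 25 N or contact force between square and side_rail above 25 N).
It fails at once if something else on the bench is moved by more than 30 mm (distance of any of bracket, spare_rail, tube_rack, tip_box, reagent_bottle, bolt_tray, hex_key, marker from where it was at the start of the episode above 0.03 m).
It also fails if it takes over 48 s, if anything falls off the work surface, if the arm or the gripper's body presses on something with over 40 N, if the wrist force passes 120 N, or if a joint passes its speed limit or range.

## Working session

There is one attempt and no reset: what is moved stays moved. The work goes in short steps, Python scripts to look and compute and a tool call to move; the robot and the scene stay as the last step left them, time stands still between calls to the robot, and variables do not carry over. Pictures are saved under pics/ and viewed, about 8 in all and at most 12, crops included, and the job is handed in when it is done.

Besides the shell and the picture viewer there is one more tool, called by a JSON object that holds its "fn" and its "kwargs". drive_tool: Moves the arm, as the interface text tells. Its arguments: {"type":"object","properties":{"plan":{"type":"array"},"fingers":{"type":"number"}},"required":["plan"]}

```bash
mkdir -p pics; cat > h.py <<'E'
import numpy as np, cv2
from rig import manip, optics
from scipy.spatial.transform import Rotation as R
def cam(n):
    m=optics.camera_model(n); return np.array(m["K"],float),np.array(m["dist"],float),np.array(m["origin"],float),R.from_quat(m["orientation"]) if len(np.ravel(m["orientation"]))==4 else R.from_matrix(m["orientation"])
def ray(n,px):
    K,d,o,r=cam(n); u=cv2.undistortPoints(np.array(px,float).reshape(-1,1,2),K,d).reshape(-1,2)
    v=r.apply(np.c_[u,np.ones(len(u))]); return o,v
def onplane(n,px,z):
    o,v=ray(n,px); return o+v*((z-o[2])/v[:,2])[:,None]
def tri(p1,p2,n1="scene",n2="top"):
    o1,v1=ray(n1,p1);o2,v2=ray(n2,p2);v1=v1[0];v2=v2[0]
    A=np.c_[v1,-v2];s=np.linalg.lstsq(A,o2-o1,rcond=None)[0]
    a=o1+s[0]*v1;b=o2+s[1]*v2;return (a+b)/2,np.linalg.norm(a-b)
def proj(n,P):
    K,d,o,r=cam(n); Rm=r.inv().as_matrix(); return cv2.projectPoints(np.array(P,float).reshape(-1,1,3),cv2.Rodrigues(Rm)[0],-Rm@o,K,d)[0].reshape(-1,2)
def mark(n,t):
    return [(round(x["p"],2),np.array(x["point"])*[640,400]) for x in optics.mark_of(n,t)]
E
python3 - <<'E'
from h import *
np.set_printoptions(precision=1,suppress=True)
for n in("scene","top"):
    im=optics.read_camera(n); cv2.imwrite(f"pics/{n}0.png",im[...,::-1]); print(n,cam(n)[2],optics.camera_model(n)["orientation"])
pts={}
for t in("square","square_heel","square_grip","stand","stand_corner","long_rail","side_rail","side_rail_end","bracket","hex_key","tube_rack"):
    a=mark("scene",t);b=mark("top",t); print(t,a[:2],b[:2])
    if a and b: print("   ",*tri(a[0][1],b[0][1]))
o=manip.get_obs();print(o)
E
```

```text
scene [1312.4  916.6  946.3] [ 0.3  0.8 -0.4 -0.2]
top [ 202.9  -30.2 1529.8] [-0.7  0.7 -0.1  0.1]
square [(0.65, array([253.4, 182.2])), (0.63, array([214.7, 168.3]))] [(0.64, array([422.3, 193.5])), (0.56, array([242.7, 166.6]))]
    [ 541.9 -368.5   -3.4] 12.670106928708668
square_heel [(0.64, array([244.7, 194.7]))] [(0.91, array([410.1, 170.9])), (0.41, array([270.8, 160.6]))]
    [ 612.6 -327.3   -3.1] 3.804041569434208
square_grip [(0.95, array([253.6, 175.2]))] [(0.91, array([425.7, 192. ])), (0.7, array([493.4, 220.6]))]
    [ 539.2 -372.7   23.3] 8.414621181819573
stand [(0.6, array([345.7, 287.7]))] [(0.73, array([243.8, 169.4]))]
    [632.  220.   -3.4] 0.5589577475482067
stand_corner [(0.95, array([343.7, 281.4])), (0.51, array([216.8, 168.5]))] [(0.64, array([240.8, 166. ]))]
    [638.5 222.4  24.5] 6.961572741509105
long_rail [(0.98, array([318.9, 263.1]))] [(0.6, array([272.4, 162.6]))]
    [645.9 122.1  22.4] 1.0679397579965686
side_rail [(0.72, array([352.6, 281.7]))] [(0.59, array([241.6, 171.6])), (0.5, array([408.4, 173.8]))]
    [617.7 225.9  15.5] 5.875505788752932
side_rail_end [(0.62, array([399.8, 243.8])), (0.47, array([359.7, 324.6]))] []
bracket [(0.49, array([352.5, 221.9]))] [(0.57, array([406.5, 169.1])), (0.41, array([302. , 228.5]))]
    [ 501.1 -150.6   36.6] 368.5147197698027
hex_key [] [(0.39, array([370.4, 163.7])), (0.33, array([301.2, 226.6]))]
tube_rack [(0.86, array([221.3, 204.1])), (0.65, array([353.1, 224. ]))] [(0.63, array([404.7, 141.1]))]
    [ 711.5 -312.8    7.7] 5.96131345809346
{'time': 1.2, 'joint_pos': array([-1.2,  0.3,  1.6, -0. ,  1.3, -0. ]), 'joint_velocities': array([-0.,  0.,  0.,  0.,  0.,  0.]), 'joint_efforts': array([  0. , -41.2, -23.2,   0.1,   0. ,  -0. ]), 'position': array([ 208.9, -535.7,  233. ]), 'tool_rot': array([ 0.8, -0.6,  0. ,  0. ]), 'wrist_force': array([ 0.3, -0.2,  0.7]), 'moment': array([ 0., -0., -0.]), 'width': 91.14129869398212}
```

```bash
python3 - <<'E'
import cv2
t=cv2.imread("pics/top0.png");s=cv2.imread("pics/scene0.png")
cv2.imwrite("pics/c1.png",cv2.resize(t[110:260,200:460],None,fx=3,fy=3,interpolation=cv2.INTER_CUBIC))
cv2.imwrite("pics/c2.png",cv2.resize(s[140:340,180:446],None,fx=3,fy=3,interpolation=cv2.INTER_CUBIC))
E
```

```text
(no output)
```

View pics/c1.png

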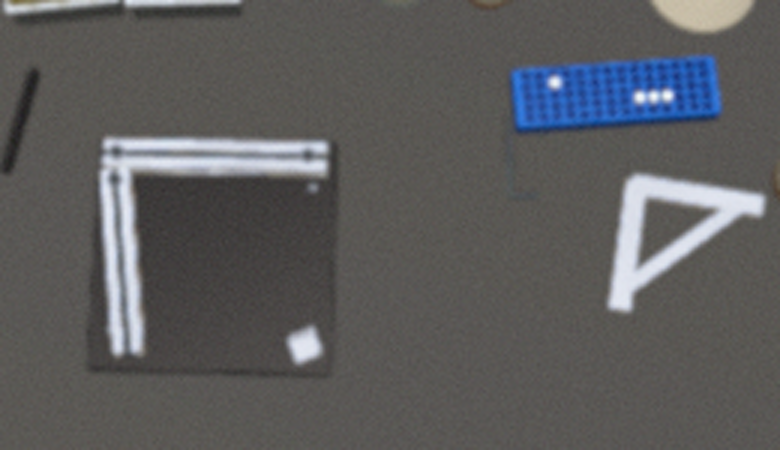

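View pics/c2.png

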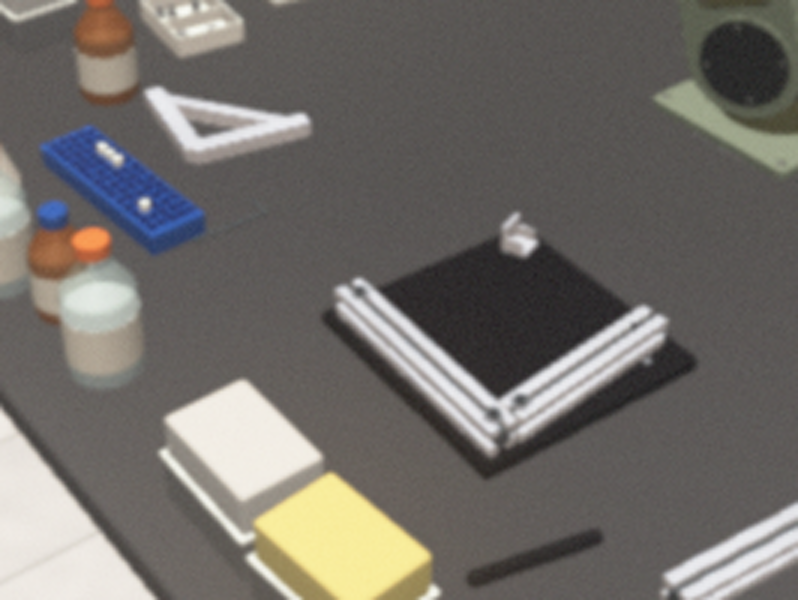

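Top crop: the square's heel is at top pixel (411,170), with legs running right and down. The stand corner is at about (243,168), the long rail runs across the top and the side rail leans inwards. The scene crop agrees, and the hex key lies near the rack at about (372,165). Next I'll fit the poses to the masks in both views.

```bash
cat >> h.py <<'E'
from scipy.optimize import minimize
def box(x0,x1,y0,y1,z0,z1): return np.array([[x,y,z] for x in(x0,x1) for y in(y0,y1) for z in(z0,z1)],float)
def sqparts(h=20):
    # legs with heel cut 7mm, brace 16 wide along (1,-1) through origin, ends at the legs' inner faces
    pr=lambda P:np.array([[x,y,z] for x,y in P for z in(0,h)],float)
    return [pr([(-80,70),(63,70),(70,63),(70,48),(-80,48)]),pr([(70,-80),(70,63),(63,70),(48,70),(48,-80)]),
            pr([(-54,42),(-42,54),(54,-42),(42,-54)])]
LR=[box(0,30,-210,30,18,48)]           # in stand frame
SR=[box(-187,13,-15,15,0,30)]           # in side rail frame (z from board top)
def place(parts,p,z=0):
    c,s=np.cos(p[2]),np.sin(p[2]);M=np.array([[c,-s,0],[s,c,0],[0,0,1]])
    return [q@M.T+[p[0],p[1],z] for q in parts]
S=6
def render(n,parts):
    m=np.zeros((400*S,640*S),np.uint8)
    for q in parts:
        px=(proj(n,q)+.5)*S-.5
        cv2.fillConvexPoly(m,cv2.convexHull(px.astype(np.float32)).round().astype(np.int32),1)
    return cv2.resize(m.astype(np.float32),(640,400),interpolation=cv2.INTER_AREA)
def fit(masks,parts,p0,z=0):
    def cost(d):
        p=[p0[0]+d[0],p0[1]+d[1],p0[2]+d[2]/60]
        return sum(((cv2.GaussianBlur(render(n,place(parts,p,z)),(0,0),1)-cv2.GaussianBlur(m.astype(np.float32),(0,0),1))**2).sum() for n,m in masks.items())
    r=minimize(cost,[0,0,0],method="Nelder-Mead",options=dict(initial_simplex=[[0,0,0],[12,0,0],[0,12,0],[0,0,12]],xatol=.1,fatol=.05,maxfev=200))
    return np.array([p0[0]+r.x[0],p0[1]+r.x[1],p0[2]+r.x[2]/60]),r.fun
E
python3 - <<'E'
from h import *
np.set_printoptions(precision=3,suppress=True)
g={}
for t in("square","long_rail","side_rail"):
    g[t]={}
    for n in("scene","top"):
        optics.read_camera(n) if t=="square" else 0
        r=optics.regions_of(n,t)
        for k in r[:3]:
            print(t,n,round(k["p"],2),np.round(np.array(k["box"])*[640,400,640,400],1),k["pixels"].sum())
        if r: g[t][n]=r[0]["pixels"]
np.save("pics/g.npy",g,allow_pickle=True)
for t,parts,p0,z in(("square",sqparts(),(540,-380,-.12),0),("long_rail",LR,(645,220,0),0),("side_rail",SR,(625,232,.1),18)):
    for sel in(["scene"],["top"],["scene","top"]):
        mm={n:g[t][n] for n in sel if n in g[t]}
        if mm: print(t,sel,*fit(mm,parts,p0,z))
print(manip.get_obs()["time"])
E
```

```text
square scene 0.56 [229.9 169.2  54.6  24.7] 662
square top 0.57 [399.1 168.8  53.3  47. ] 916
long_rail scene 0.76 [292.3 232.6  62.8  58.2] 1157
long_rail scene 0.68 [229.1 171.8  57.4  22. ] 767
long_rail top 0.73 [235.8 154.9  72.   14.9] 851
long_rail top 0.37 [400.  171.9  54.4  40.7] 765
side_rail scene 0.95 [345.9 242.4  55.8  44.3] 970
side_rail scene 0.58 [194.6 181.1  53.5  47. ] 1135
side_rail top 0.92 [236.1 166.4  12.7  63.2] 661
square ['scene'] [ 537.658 -377.166   -0.193] 20.357419967651367
square ['top'] [ 537.503 -375.562   -0.194] 6.676479339599609
square ['scene', 'top'] [ 537.552 -375.791   -0.193] 30.48396873474121
long_rail ['scene'] [633.68  215.491  -0.057] 15.141242027282715
long_rail ['top'] [632.627 212.811  -0.048] 13.375368118286133
long_rail ['scene', 'top'] [633.273 214.38   -0.054] 31.197463989257812
side_rail ['scene'] [613.921 231.289   0.091] 20.58253288269043
side_rail ['top'] [616.199 230.952   0.094] 6.600559234619141
side_rail ['scene', 'top'] [615.248 230.56    0.088] 29.050134658813477
1.6
```

```bash
cat >> h.py <<'E'
def plan(P,yaw,show=True):
    o=manip.get_obs();r=R.from_quat(o["tool_rot"]);x=r.as_matrix()[:,0];y0=np.arctan2(x[1],x[0])
    d=r.inv().apply(np.array(P)-o["position"]);t=-(yaw-y0);t=(t+np.pi/2)%np.pi-np.pi/2
    if show: print("t",round(o["time"],2),"pos",np.round(o["position"],1),"yaw",round(y0,4),"F",np.round(o["wrist_force"],1),"w",round(o["width"],1),"j",np.round(o["joint_pos"],2)," shift mm",np.round(d,1),"turn",round(t,4),"tilt",np.round(r.as_matrix()[:,2],3))
E
python3 - <<'E'
from h import *
plan((537.5,-376,233),-.193+np.pi/4)
# joint fit of stand
g=np.load("pics/g.npy",allow_pickle=True).item()
def parts(p):
    L=place(LR,p[:3]);c,s=np.cos(p[2]),np.sin(p[2]);b=(p[0]-15*c-15*s,p[1]-15*s+15*c)
    return L,place(SR,(*b,p[2]+p[3]),18)
B=lambda m:cv2.GaussianBlur(m.astype(np.float32),(0,0),1)
for sel in(["scene"],["top"],["scene","top"]):
    def cost(d):
        L,Q=parts((633+d[0],214+d[1],-.05+d[2]/100,.14+d[3]/100))
        return sum(((B(render(n,L+Q))-B(g["long_rail"][n]|g["side_rail"][n]))**2).sum() for n in sel)
    r=minimize(cost,np.zeros(4),method="Nelder-Mead",options=dict(initial_simplex=np.vstack([np.zeros(4),np.eye(4)*8]),xatol=.1,fatol=.05,maxfev=300))
    p=np.array([633,214,-.05,.14])+r.x*[1,1,.01,.01];print(sel,p.round(3),r.fun)
im={n:cv2.imread(f"pics/{n}0.png") for n in("scene","top")};out=[]
for n,(a,b) in dict(scene=((130,200),(310,430)),top=((140,220),(250,460))).items():
    I=cv2.resize(im[n],None,fx=4,fy=4,interpolation=cv2.INTER_CUBIC)
    L,Q=parts(p)
    for q,c in((L,(0,0,255)),(Q,(0,255,0)),(place(sqparts(),(537.5,-376,-.193)),(255,0,255))):
        m=cv2.resize((render(n,q)>.5).astype(np.uint8),None,fx=4,fy=4,interpolation=cv2.INTER_NEAREST)
        cv2.drawContours(I,cv2.findContours(m,cv2.RETR_LIST,cv2.CHAIN_APPROX_NONE)[0],-1,c,1)
    out.append(I)
a=out[1][560:960,900:1860];b=out[0][640:1200,860:1660]
cv2.imwrite("pics/o1.png",cv2.resize(a,(800,333)));cv2.imwrite("pics/o2.png",b)
E
```

```text
t 1.6 pos [ 208.9 -535.7  233. ] yaw -1.1989 F [0.5 0.1 0.2] w 91.2 j [-1.22  0.32  1.56 -0.    1.26 -0.02]  shift mm [ -29.4 -364.2   -0. ] turn 1.3503 tilt [ 0. -0. -1.]
['scene'] [ 6.33337e+02  2.15649e+02 -5.50000e-02  1.44000e-01] 19.930076599121094
['top'] [ 6.32109e+02  2.13902e+02 -4.30000e-02  1.23000e-01] 15.750972747802734
['scene', 'top'] [ 6.32050e+02  2.14692e+02 -4.50000e-02  1.29000e-01] 38.712059020996094
```

View pics/o1.png

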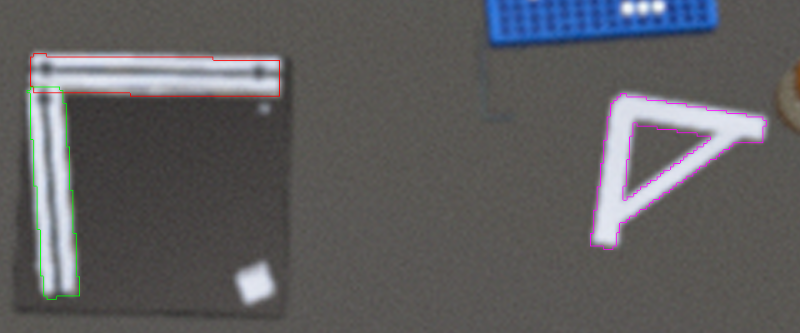

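The overlay matches the rails (red/green) and the square (magenta) to about half a pixel. The final pose limits joint 6, so I'll turn the negative way and approach with the fingers half closed.

{"fn": "drive_tool", "kwargs": {"plan": [[-0.003, -0.036, 0, -0.12], [-0.006, -0.072, 0, -0.24], [-0.009, -0.108, 0, -0.36], [-0.012, -0.144, 0, -0.48], [-0.015, -0.18, 0, -0.6]], "fingers": 0.53}}

```text
time: 2.02
position: [372.4, -455.5, 233.1]
tool_rot: [0.956, -0.292, 0.0, 0.0]
wrist_force: [-0.3, 0.3, -0.8]
width: 60.9
```

```bash
python3 -c "
from h import *
plan((537.5,-376,233),-.193+np.pi/4)"
```

```text
t 2.02 pos [ 372.4 -455.5  233.1] yaw -0.5934 F [-0.3  0.3 -0.8] w 60.9 j [-0.9   0.34  1.53 -0.    1.27 -0.31]  shift mm [ 9.240e+01 -1.582e+02  1.000e-01] turn -1.1858 tilt [ 0. -0. -1.]
```

{"fn": "drive_tool", "kwargs": {"plan": [[0.018, -0.032, 0, -0.12], [0.037, -0.063, 0, -0.24], [0.055, -0.095, 0, -0.36], [0.074, -0.126, 0, -0.48], [0.092, -0.158, 0, -0.6]]}}

```text
time: 2.43
position: [537.8, -376.8, 233.0]
tool_rot: [1.0, 0.004, 0.0, 0.0]
wrist_force: [-0.6, -1.5, -0.7]
width: 43.2
```

{"fn": "drive_tool", "kwargs": {"plan": [[0, 0, 0, -0.12], [0, 0, 0, -0.24], [0, 0, 0.04, -0.36], [0, 0, 0.08, -0.48], [0, 0, 0.12, -0.586]]}}

```text
time: 2.85
position: [536.7, -377.8, 112.4]
tool_rot: [0.956, 0.292, 0.001, 0.001]
wrist_force: [0.7, -0.0, -0.6]
width: 42.6
```

```bash
python3 -c "
from h import *
plan((537.5,-376,22),-.193+np.pi/4)
im=optics.read_camera('top');cv2.imwrite('pics/t1.png',im[...,::-1])"
```

```text
t 2.85 pos [ 536.7 -377.8  112.4] yaw 0.5931 F [ 0.7 -0.  -0.6] w 42.6 j [-0.63  0.53  1.53 -0.    1.07 -1.22]  shift mm [ 1.6 -1.3 90.4] turn 0.0007 tilt [ 0.002 -0.002 -1.   ]
```

{"fn": "drive_tool", "kwargs": {"plan": [[0, 0, 0.03, 0], [0, 0, 0.06, 0], [0, 0, 0.08, 0], [0, 0, 0.09, 0], [0, 0, 0.09, 0]]}}

```text
time: 3.32
position: [535.3, -377.1, 21.2]
tool_rot: [0.957, 0.289, -0.001, -0.002]
wrist_force: [0.2, -0.1, -0.0]
width: 42.6
```

```bash
python3 -c "
from h import *
plan((537.5,-376,22),-.193+np.pi/4)"
```

```text
t 3.32 pos [ 535.3 -377.1   21.2] yaw 0.5856 F [ 0.2 -0.1 -0. ] w 42.6 j [-0.63  0.63  1.62 -0.    0.9  -1.22]  shift mm [ 2.5  0.3 -0.8] turn -0.0068 tilt [-0.003  0.002 -1.   ]
```

{"fn": "drive_tool", "kwargs": {"plan": [[0.002, 0, 0, 0], [0.002, 0, 0, 0]]}}

```text
time: 3.48
position: [539.4, -377.4, 25.1]
tool_rot: [0.957, 0.289, 0.001, 0.002]
wrist_force: [0.3, 0.3, 0.1]
width: 43.2
```

{"fn": "drive_tool", "kwargs": {"plan": [[0, 0, 0, 0], [0, 0, 0, 0], [0, 0, 0, 0], [0, 0, 0, 0], [0, 0, 0, 0]], "fingers": 1.0}}

```text
time: 3.9
position: [538.5, -376.6, 23.7]
tool_rot: [0.957, 0.289, 0.001, 0.0]
wrist_force: [0.9, 1.9, 2.0]
width: 15.5
```

{"fn": "drive_tool", "kwargs": {"plan": [[0, 0, -0.01, 0], [0, 0, -0.03, 0], [0, 0, -0.06, 0], [0, 0, -0.06, 0], [0, 0, -0.06, 0]]}}

```text
time: 4.32
position: [538.4, -377.3, 84.3]
tool_rot: [0.957, 0.289, 0.001, 0.001]
wrist_force: [-1.0, -0.5, -5.0]
width: 16.2
```

```bash
python3 -c "
from h import *
plan((537.5,-376,82),-.193+np.pi/4)
for n in('scene','top'):
    im=optics.read_camera(n);cv2.imwrite(f'pics/{n}2.png',im[...,::-1])
a=cv2.imread('pics/top2.png')[120:260,350:500];b=cv2.imread('pics/scene2.png')[120:230,180:310]
cv2.imwrite('pics/l.png',np.hstack([cv2.resize(a,(400,373)),cv2.resize(b,(400,373))]))"
```

```text
t 4.32 pos [ 538.4 -377.3   84.3] yaw 0.587 F [-1.  -0.5 -5. ] w 16.2 j [-0.63  0.56  1.56 -0.    1.01 -1.22]  shift mm [-0.  -1.5  2.3] turn -0.0054 tilt [ 0.002 -0.002 -1.   ]
```

View pics/l.png

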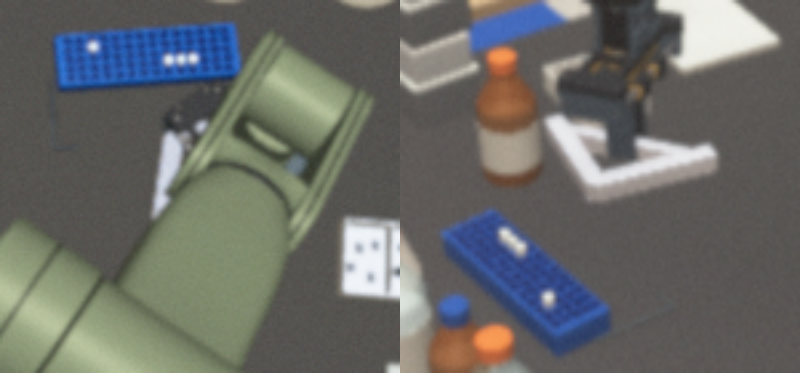

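The square is up: opening 16.2 mm, about 5 N of weight on the wrist, and it hangs level in the scene view. I'll carry it over to the stand.

{"fn": "drive_tool", "kwargs": {"plan": [[0.01, -0.014, -0.01, 0], [0.026, -0.037, -0.02, 0], [0.045, -0.065, -0.03, 0], [0.065, -0.093, -0.04, 0], [0.085, -0.122, -0.045, 0]]}}

```text
time: 4.83
position: [540.4, -226.0, 127.7]
tool_rot: [0.957, 0.289, -0.001, -0.001]
wrist_force: [1.4, -0.5, -2.9]
width: 15.7
```

{"fn": "drive_tool", "kwargs": {"plan": [[0.02, -0.029, 0, 0], [0.04, -0.058, 0, 0], [0.06, -0.087, 0, 0], [0.08, -0.116, 0, 0], [0.1, -0.144, 0, 0]]}}

```text
time: 5.25
position: [542.7, -50.2, 126.7]
tool_rot: [0.957, 0.289, -0.002, -0.001]
wrist_force: [0.6, -0.7, -3.0]
width: 15.7
```

{"fn": "drive_tool", "kwargs": {"plan": [[0.02, -0.029, 0, -0.03], [0.04, -0.058, 0, -0.06], [0.06, -0.087, 0, -0.09], [0.078, -0.114, 0, -0.12], [0.09, -0.13, 0, -0.146]]}}

```text
time: 5.67
position: [545.4, 108.9, 126.6]
tool_rot: [0.933, 0.36, -0.002, -0.001]
wrist_force: [0.5, -0.2, -3.6]
width: 15.7
```

{"fn": "drive_tool", "kwargs": {"plan": [[0, 0, 0, 0], [0, 0, 0, 0], [0, 0, 0, 0]]}}

```text
time: 5.92
position: [546.4, 105.1, 127.0]
tool_rot: [0.934, 0.358, -0.001, 0.0]
wrist_force: [0.0, -0.9, -4.0]
width: 15.9
```

```bash
python3 -c "
from h import *
plan((545.7,118.7,125),.738)
for n in('scene','top'):
    im=optics.read_camera(n);cv2.imwrite(f'pics/{n}3.png',im[...,::-1])
"
```

```text
t 5.92 pos [546.4 105.1 127. ] yaw 0.7333 F [ 0.  -0.9 -4. ] w 15.9 j [ 0.17  0.38  1.76 -0.    1.   -0.56]  shift mm [  8.6 -10.6   2. ] turn -0.0047 tilt [-0.003 -0.001 -1.   ]
```

{"fn": "drive_tool", "kwargs": {"plan": [[0.006, -0.0075, 0.02, -0.005], [0.006, -0.0075, 0.04, -0.005], [0.006, -0.0075, 0.06, -0.005], [0.006, -0.0075, 0.072, -0.005], [0.006, -0.0075, 0.072, -0.005]]}}

```text
time: 6.43
position: [544.7, 113.4, 53.1]
tool_rot: [0.933, 0.36, -0.003, -0.001]
wrist_force: [-0.3, -0.2, -3.8]
width: 15.9
```

```bash
python3 - <<'E'
from h import *
plan((545.7,118.7,42),.738)
for n in('scene','top'):
    im=optics.read_camera(n);cv2.imwrite(f'pics/{n}4.png',im[...,::-1])
a=cv2.imread('pics/scene4.png')[190:310,270:430];b=cv2.imread('pics/top4.png')[140:250,200:360]
cv2.imwrite('pics/d.png',np.hstack([cv2.resize(a,(400,300)),cv2.resize(b,(400,300))]))
E
```

```text
t 6.43 pos [544.7 113.4  53.1] yaw 0.7362 F [-0.3 -0.2 -3.8] w 15.9 j [ 0.18  0.47  1.84 -0.    0.84 -0.55]  shift mm [ 4.4 -3.2 11.1] turn -0.0018 tilt [-0.007 -0.001 -1.   ]
```

View pics/d.png

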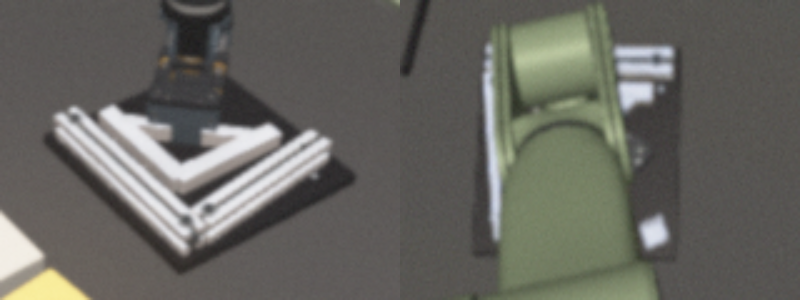

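The square sits level inside the corner, clear of both rails and the bracket. I'll lower it until it touches.

{"fn": "drive_tool", "kwargs": {"plan": [[0, 0, 0.004, 0], [0, 0, 0.008, 0], [0, 0, 0.009, 0], [0, 0, 0.009, 0], [0, 0, 0.009, 0]]}}

```text
time: 6.95
position: [547.1, 115.0, 47.2]
tool_rot: [0.933, 0.361, 0.0, 0.0]
wrist_force: [-0.4, -0.3, -4.0]
width: 15.8
```

{"fn": "drive_tool", "kwargs": {"plan": [[0, 0, 0.001, 0], [0, 0, 0.0015, 0], [0, 0, 0.0015, 0]]}}

```text
time: 7.2
position: [546.9, 115.0, 45.4]
tool_rot: [0.933, 0.361, -0.0, 0.0]
wrist_force: [-0.8, 0.5, -4.0]
width: 16.3
```

{"fn": "drive_tool", "kwargs": {"plan": [[0, 0, 0.001, 0], [0, 0, 0.001, 0], [0, 0, 0.001, 0]]}}

```text
time: 7.45
position: [546.9, 115.0, 44.4]
tool_rot: [0.933, 0.361, -0.0, 0.0]
wrist_force: [-0.1, -0.1, -4.0]
width: 16.0
```

{"fn": "drive_tool", "kwargs": {"plan": [[0, 0, 0.001, 0], [0, 0, 0.001, 0], [0, 0, 0.001, 0]]}}

```text
time: 7.7
position: [546.9, 115.0, 43.4]
tool_rot: [0.933, 0.361, -0.0, 0.0]
wrist_force: [0.6, -0.7, -3.8]
width: 15.8
```

{"fn": "drive_tool", "kwargs": {"plan": [[0, 0, 0.001, 0], [0, 0, 0.001, 0], [0, 0, 0.001, 0]]}}

```text
time: 7.95
position: [546.9, 115.0, 42.4]
tool_rot: [0.933, 0.361, -0.0, 0.0]
wrist_force: [0.4, -0.0, -3.5]
width: 15.9
```

{"fn": "drive_tool", "kwargs": {"plan": [[0, 0, 0.001, 0], [0, 0, 0.001, 0], [0, 0, 0.001, 0]]}}

```text
time: 8.2
position: [547.1, 115.0, 41.6]
tool_rot: [0.933, 0.361, 0.0, 0.0]
wrist_force: [-0.9, -0.2, -1.6]
width: 15.4
```

{"fn": "drive_tool", "kwargs": {"plan": [[0.002, 0.002, 0.0004, 0], [0.004, 0.004, 0.0004, 0], [0.005, 0.005, 0.0004, 0], [0.005, 0.005, 0.0004, 0]]}}

```text
time: 8.53
position: [554.2, 114.7, 41.7]
tool_rot: [0.933, 0.361, 0.0, -0.0]
wrist_force: [-3.0, 0.6, 5.2]
width: 16.0
```

{"fn": "drive_tool", "kwargs": {"plan": [[0.0007, 0.0007, 0, 0], [0.0007, 0.0007, 0, 0], [0.0007, 0.0007, 0, 0]]}}

```text
time: 8.78
position: [554.7, 114.7, 41.7]
tool_rot: [0.933, 0.361, -0.0, -0.0]
wrist_force: [-4.4, -0.2, 5.5]
width: 15.7
```

```bash
python3 -c "
from h import *
plan((545.7,118.7,42),.738);print(manip.get_obs()['moment'])"
```

```text
t 8.78 pos [554.7 114.7  41.7] yaw 0.738 F [-4.4 -0.2  5.5] w 15.7 j [ 0.18  0.49  1.83  0.    0.82 -0.55]  shift mm [-3.9 -9.  -0.3] turn 0.0 tilt [-0.001  0.    -1.   ]
[0.07242338 0.55528393 0.10611568]
```

{"fn": "drive_tool", "kwargs": {"plan": [[0, 0, -0.0003, 0], [0, 0, -0.0003, 0]]}}

```text
time: 8.95
position: [555.0, 114.7, 41.7]
tool_rot: [0.933, 0.361, 0.0, 0.0]
wrist_force: [-3.7, 0.0, 4.2]
width: 15.8
```

{"fn": "drive_tool", "kwargs": {"plan": [[0.0004, 0.0004, 0, 0], [0.0004, 0.0004, 0, 0]]}}

```text
time: 9.12
position: [555.2, 114.6, 41.7]
tool_rot: [0.933, 0.361, -0.0, -0.0]
wrist_force: [-5.9, 0.6, 5.7]
width: 15.8
```

{"fn": "drive_tool", "kwargs": {"plan": [[0.0004, 0.0004, 0, 0], [0.0004, 0.0004, 0, 0]]}}

```text
time: 9.28
position: [555.8, 114.6, 41.6]
tool_rot: [0.933, 0.361, -0.0, -0.0]
wrist_force: [-4.8, 0.2, 5.4]
width: 15.9
```

{"fn": "drive_tool", "kwargs": {"plan": [[0, 0, -0.0003, 0], [0, 0, -0.0003, 0]]}}

```text
time: 9.45
position: [556.3, 114.6, 41.7]
tool_rot: [0.933, 0.361, 0.0, 0.0]
wrist_force: [-3.0, 0.8, 3.1]
width: 15.6
```

{"fn": "drive_tool", "kwargs": {"plan": [[0.0004, 0.0004, 0, 0], [0.0007, 0.0007, 0, 0], [0.0007, 0.0007, 0, 0]]}}

```text
time: 9.7
position: [557.1, 114.5, 41.7]
tool_rot: [0.933, 0.361, -0.0, 0.0]
wrist_force: [-4.0, -0.1, 3.2]
width: 15.8
```

{"fn": "drive_tool", "kwargs": {"plan": [[0.0004, 0.0004, 0, 0], [0.0007, 0.0007, 0, 0], [0.0007, 0.0007, 0, 0]]}}

```text
time: 9.95
position: [558.2, 114.4, 41.7]
tool_rot: [0.933, 0.361, -0.0, 0.0]
wrist_force: [-3.4, -0.4, 4.5]
width: 15.5
```

{"fn": "drive_tool", "kwargs": {"plan": [[0.0003, 0.0003, -0.0002, 0], [0.0006, 0.0006, -0.0002, 0], [0.0006, 0.0006, -0.0002, 0]]}}

```text
time: 10.2
position: [559.0, 114.3, 41.6]
tool_rot: [0.933, 0.361, -0.0, 0.0]
wrist_force: [-3.6, 0.9, 2.2]
width: 15.7
```

{"fn": "drive_tool", "kwargs": {"plan": [[0.0003, 0.0003, 0, 0], [0.0006, 0.0006, 0, 0], [0.0006, 0.0006, 0, 0]]}}

```text
time: 10.45
position: [559.1, 114.3, 41.7]
tool_rot: [0.933, 0.361, -0.001, -0.0]
wrist_force: [-5.0, 0.4, 3.6]
width: 15.5
```

```bash
python3 -c "
from h import *
plan((545.7,118.7,42),.738);print(manip.get_obs()['moment'])"
```

```text
t 10.45 pos [559.1 114.3  41.7] yaw 0.738 F [-5.   0.4  3.6] w 15.5 j [ 0.18  0.5   1.82  0.    0.82 -0.56]  shift mm [ -7.  -12.3  -0.3] turn 0.0 tilt [-0.002 -0.    -1.   ]
[0.14624476 0.54692682 0.11004146]
```

{"fn": "drive_tool", "kwargs": {"plan": [[0.0002, 0.0002, 0, 0], [0.0004, 0.0004, 0, 0], [0.0004, 0.0004, 0, 0]]}}

```text
time: 10.7
position: [559.2, 114.3, 41.6]
tool_rot: [0.933, 0.361, -0.001, -0.0]
wrist_force: [-7.3, 0.7, 4.4]
width: 15.9
```

```bash
python3 - <<'E'
from h import *
plan((545.7,118.7,42),.738);print(manip.get_obs()['moment'])
im=optics.read_camera('scene');cv2.imwrite('pics/scene5.png',im[...,::-1])
cv2.imwrite('pics/e.png',cv2.resize(im[220:300,280:410,::-1],(780,480),interpolation=cv2.INTER_CUBIC))
E
```

```text
t 10.7 pos [559.2 114.3  41.6] yaw 0.7383 F [-7.3  0.7  4.4] w 15.9 j [ 0.18  0.5   1.82  0.    0.83 -0.56]  shift mm [ -7.  -12.3  -0.3] turn 0.0003 tilt [-0.003 -0.    -1.   ]
[0.12144355 0.73696797 0.1962504 ]
```

View pics/e.png

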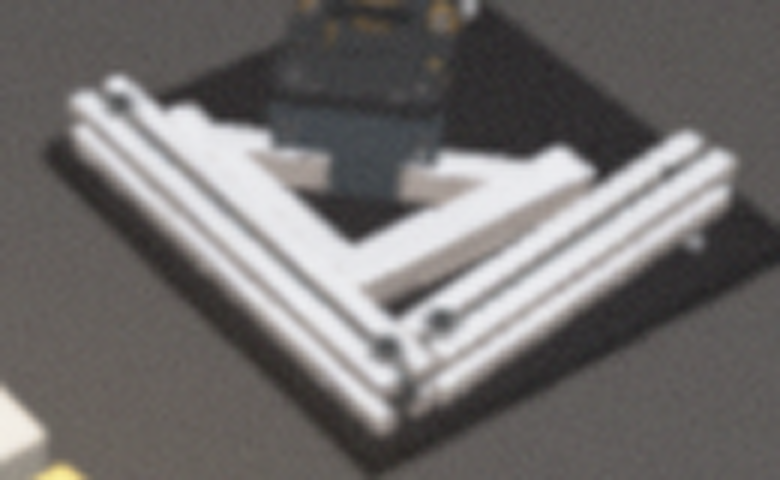

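{"fn": "drive_tool", "kwargs": {"plan": [[0.001, -0.001, 0, 0], [0.0025, -0.0025, 0, 0], [0.004, -0.004, 0, 0], [0.005, -0.005, 0, 0], [0.005, -0.005, 0, 0]]}}

```text
time: 11.17
position: [559.4, 120.1, 41.7]
tool_rot: [0.932, 0.361, -0.002, 0.001]
wrist_force: [-5.7, -3.4, 4.2]
width: 15.6
```

```bash
python3 -c "
from h import *
plan((545.7,118.7,42),.738);print(manip.get_obs()['moment'])"
```

```text
t 11.17 pos [559.4 120.1  41.7] yaw 0.7391 F [-5.7 -3.4  4.2] w 15.6 j [ 0.19  0.5   1.82 -0.    0.83 -0.54]  shift mm [-11.1  -8.2  -0.3] turn 0.0011 tilt [-0.003 -0.003 -1.   ]
[-0.57460433  0.68494505  0.11406764]
```

{"fn": "drive_tool", "kwargs": {"plan": [[0.0015, -0.0015, 0, 0], [0.003, -0.003, 0, 0], [0.0045, -0.0045, 0, 0], [0.0055, -0.0055, 0, 0], [0.0055, -0.0055, 0, 0]]}}

```text
time: 11.58
position: [559.8, 127.9, 41.7]
tool_rot: [0.932, 0.361, -0.002, 0.001]
wrist_force: [-6.6, -4.9, 4.5]
width: 15.6
```

```bash
python3 -c "
from h import *
plan((545.7,118.7,42),.738);print(manip.get_obs()['moment'])"
```

```text
t 11.58 pos [559.8 127.9  41.7] yaw 0.7391 F [-6.6 -4.9  4.5] w 15.6 j [ 0.21  0.5   1.81 -0.    0.83 -0.53]  shift mm [-16.6  -2.7  -0.3] turn 0.0011 tilt [-0.003 -0.003 -1.   ]
[-0.61931365  0.6580018   0.02366702]
```

{"fn": "drive_tool", "kwargs": {"plan": [[0.001, -0.001, 0, 0], [0.002, -0.002, 0, 0], [0.003, -0.003, 0, 0], [0.0035, -0.0035, 0, 0], [0.0035, -0.0035, 0, 0]]}}

```text
time: 12.0
position: [560.0, 132.2, 41.7]
tool_rot: [0.932, 0.361, -0.002, 0.001]
wrist_force: [-5.7, -6.9, 4.6]
width: 15.9
```

```bash
python3 -c "
from h import *
plan((545.7,118.7,42),.738);print(manip.get_obs()['moment'])"
```

```text
t 12.0 pos [560.  132.2  41.7] yaw 0.7396 F [-5.7 -6.9  4.6] w 15.9 j [ 0.21  0.5   1.81 -0.    0.83 -0.52]  shift mm [-19.7   0.4  -0.3] turn 0.0016 tilt [-0.003 -0.004 -1.   ]
[-0.92664479  0.61887891  0.17429065]
```

{"fn": "drive_tool", "kwargs": {"plan": [[0.0007, -0.0007, 0, 0], [0.0014, -0.0014, 0, 0], [0.0021, -0.0021, 0, 0], [0.0028, -0.0028, 0, 0], [0.0028, -0.0028, 0, 0]]}}

```text
time: 12.42
position: [560.2, 136.1, 41.6]
tool_rot: [0.932, 0.361, -0.002, 0.001]
wrist_force: [-5.9, -6.7, 4.7]
width: 16.1
```

{"fn": "drive_tool", "kwargs": {"plan": [[0.0007, -0.0007, 0, 0], [0.0014, -0.0014, 0, 0], [0.0021, -0.0021, 0, 0], [0.0025, -0.0025, 0, 0], [0.0025, -0.0025, 0, 0]]}}

```text
time: 12.83
position: [560.3, 139.6, 41.6]
tool_rot: [0.932, 0.361, -0.002, 0.001]
wrist_force: [-6.5, -6.9, 4.9]
width: 15.6
```

```bash
python3 -c "
from h import *
plan((545.7,118.7,42),.738);print(manip.get_obs()['moment'])
cv2.imwrite('pics/scene6.png',optics.read_camera('scene')[...,::-1])"
```

```text
t 12.83 pos [560.3 139.6  41.6] yaw 0.7396 F [-6.5 -6.9  4.9] w 15.6 j [ 0.23  0.51  1.8  -0.    0.84 -0.51]  shift mm [-24.9   5.5  -0.2] turn 0.0016 tilt [-0.003 -0.004 -1.   ]
[-1.0040111   0.596752    0.13492938]
```

{"fn": "drive_tool", "kwargs": {"plan": [[0.0005, -0.0005, 0, 0], [0.001, -0.001, 0, 0], [0.0015, -0.0015, 0, 0], [0.0015, -0.0015, 0, 0]]}}

```text
time: 13.22
position: [560.4, 141.7, 41.7]
tool_rot: [0.932, 0.361, -0.002, 0.001]
wrist_force: [-5.6, -6.6, 4.3]
width: 16.1
```

{"fn": "drive_tool", "kwargs": {"plan": [[0.0004, -0.0004, 0, 0], [0.0007, -0.0007, 0, 0], [0.001, -0.001, 0, 0], [0.001, -0.001, 0, 0]]}}

```text
time: 13.55
position: [560.5, 143.0, 41.7]
tool_rot: [0.932, 0.361, -0.002, 0.001]
wrist_force: [-6.9, -7.0, 5.0]
width: 15.7
```

{"fn": "drive_tool", "kwargs": {"plan": [[0.0004, -0.0004, 0, 0], [0.0007, -0.0007, 0, 0], [0.0007, -0.0007, 0, 0]]}}

```text
time: 13.8
position: [560.5, 144.0, 41.7]
tool_rot: [0.932, 0.361, -0.002, 0.001]
wrist_force: [-5.6, -7.1, 5.6]
width: 15.7
```

{"fn": "drive_tool", "kwargs": {"plan": [[0.0004, -0.0004, 0, 0], [0.0007, -0.0007, 0, 0], [0.0007, -0.0007, 0, 0]]}}

```text
time: 14.05
position: [560.6, 145.0, 41.6]
tool_rot: [0.932, 0.361, -0.002, 0.001]
wrist_force: [-5.5, -6.6, 4.9]
width: 15.9
```

{"fn": "drive_tool", "kwargs": {"plan": [[0.0003, -0.0003, 0, 0], [0.0005, -0.0005, 0, 0], [0.0005, -0.0005, 0, 0]]}}

```text
time: 14.3
position: [560.6, 145.7, 41.7]
tool_rot: [0.932, 0.361, -0.002, 0.001]
wrist_force: [-6.2, -7.4, 5.3]
width: 15.9
```

{"fn": "drive_tool", "kwargs": {"plan": [[0.0003, -0.0003, 0, 0], [0.0005, -0.0005, 0, 0], [0.0005, -0.0005, 0, 0]]}}

```text
time: 14.55
position: [560.6, 146.4, 41.6]
tool_rot: [0.932, 0.361, -0.002, 0.001]
wrist_force: [-5.9, -7.2, 5.8]
width: 15.5
```

```bash
python3 - <<'E'
from h import *
plan((545.7,118.7,42),.738);print(manip.get_obs()['moment'])
im=optics.read_camera('scene');cv2.imwrite('pics/scene7.png',im[...,::-1])
cv2.imwrite('pics/f.png',cv2.resize(im[220:300,280:410,::-1],(780,480),interpolation=cv2.INTER_CUBIC))
E
```

```text
t 14.55 pos [560.6 146.4  41.6] yaw 0.7396 F [-5.9 -7.2  5.8] w 15.5 j [ 0.24  0.51  1.8  -0.    0.84 -0.5 ]  shift mm [-29.7  10.4  -0.2] turn 0.0016 tilt [-0.003 -0.004 -1.   ]
[-1.00371838  0.63714677  0.21602316]
```

View pics/f.png

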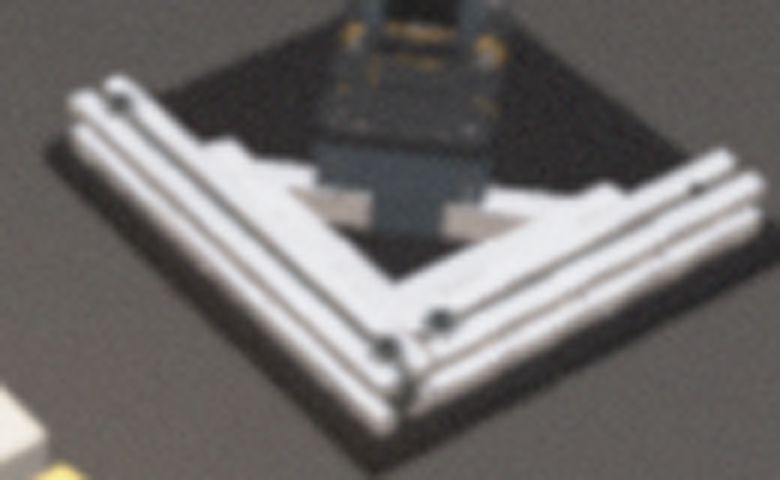

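The side rail has swung almost square with only a small gap left. I'll keep going in sub-millimetre steps until the sideways force rises.

{"fn": "drive_tool", "kwargs": {"plan": [[0.0003, -0.0003, 0, 0], [0.0005, -0.0005, 0, 0], [0.0005, -0.0005, 0, 0]]}}

```text
time: 14.85
position: [560.7, 147.1, 41.7]
tool_rot: [0.932, 0.361, -0.002, 0.001]
wrist_force: [-6.6, -7.3, 5.7]
width: 15.6
```

{"fn": "drive_tool", "kwargs": {"plan": [[0.0003, -0.0003, 0, 0], [0.0005, -0.0005, 0, 0], [0.0005, -0.0005, 0, 0]]}}

```text
time: 15.1
position: [560.7, 147.8, 41.7]
tool_rot: [0.932, 0.361, -0.002, 0.001]
wrist_force: [-6.0, -7.6, 5.2]
width: 15.6
```

{"fn": "drive_tool", "kwargs": {"plan": [[0.0002, -0.0002, 0, 0], [0.0004, -0.0004, 0, 0], [0.0004, -0.0004, 0, 0]]}}

```text
time: 15.35
position: [560.7, 148.3, 41.6]
tool_rot: [0.932, 0.361, -0.002, 0.001]
wrist_force: [-6.6, -6.8, 5.8]
width: 15.6
```

{"fn": "drive_tool", "kwargs": {"plan": [[0.0002, -0.0002, 0, 0], [0.0004, -0.0004, 0, 0], [0.0004, -0.0004, 0, 0]]}}

```text
time: 15.6
position: [560.8, 148.9, 41.7]
tool_rot: [0.932, 0.361, -0.002, 0.001]
wrist_force: [-6.7, -6.4, 5.2]
width: 15.6
```

{"fn": "drive_tool", "kwargs": {"plan": [[0.0002, -0.0002, 0, 0], [0.0004, -0.0004, 0, 0], [0.0004, -0.0004, 0, 0]]}}

```text
time: 15.85
position: [560.7, 148.9, 41.6]
tool_rot: [0.932, 0.362, -0.002, 0.002]
wrist_force: [-5.4, -10.4, 5.8]
width: 15.6
```

{"fn": "drive_tool", "kwargs": {"plan": [[0.0002, -0.0002, 0, 0], [0.0004, -0.0004, 0, 0], [0.0004, -0.0004, 0, 0]]}}

```text
time: 16.1
position: [560.8, 148.9, 41.6]
tool_rot: [0.932, 0.362, -0.003, 0.002]
wrist_force: [-5.0, -10.4, 6.3]
width: 15.8
```

{"fn": "drive_tool", "kwargs": {"plan": [[0.0002, 0.0001, 0, 0], [0.0003, 0.0002, 0, 0], [0.0003, 0.0002, 0, 0], [0.0003, 0.0002, 0, 0]]}}

```text
time: 16.43
position: [560.8, 148.9, 41.6]
tool_rot: [0.932, 0.362, -0.003, 0.002]
wrist_force: [-6.7, -10.5, 6.3]
width: 15.8
```

```bash
python3 - <<'E'
from h import *
np.set_printoptions(precision=3,suppress=True)
for i in range(3): im=optics.read_camera('scene');plan((545.7,118.7,42),.738);print(manip.get_obs()['moment'])
cv2.imwrite('pics/scene8.png',im[...,::-1])
g={t:optics.regions_of('scene',t)[0]["pixels"] for t in("square","long_rail","side_rail")}
U=g["long_rail"]|g["side_rail"]
B=lambda m:cv2.GaussianBlur(m.astype(np.float32),(0,0),1)
for psi in(-.046,None):
    def P(d):
        p=(632+d[0],214+d[1],-.046+(d[3]/100 if psi is None else 0));c,s=np.cos(p[2]),np.sin(p[2]);b=(p[0]-15*c-15*s,p[1]-15*s+15*c)
        return p,p[2]+d[2]/100,place(LR,p)+place(SR,(*b,p[2]+d[2]/100),18)
    cost=lambda d:((B(render('scene',P(d)[2]))-B(U))**2).sum()
    r=minimize(cost,np.zeros(4),method="Nelder-Mead",options=dict(initial_simplex=np.vstack([np.zeros(4),np.eye(4)*6]),xatol=.1,fatol=.05,maxfev=300))
    print("stand",P(r.x)[0],"side-stand angle",r.x[2]/100,r.fun)
    p=np.array(P(r.x)[0])
I=cv2.resize(im[...,::-1],None,fx=6,fy=6,interpolation=cv2.INTER_CUBIC)
p,_,_=P(r.x);M=place([np.array([[0,-210,48],[0,30,48],[-15,0,48],[-200,0,48]],float)],(p[0],p[1],-.046))[0]
Q=((proj('scene',M)+.5)*6).astype(int)
cv2.line(I,Q[0],Q[1],(0,0,255),1);cv2.line(I,Q[2],Q[3],(0,200,0),1)
cv2.imwrite('pics/k.png',I[1320:1800,1680:2460])
E
```

```text
t 16.48 pos [560.8 149.   41.6] yaw 0.74 F [-6.8 -9.7  6.3] w 15.9 j [ 0.24  0.51  1.79 -0.01  0.84 -0.49]  shift mm [-31.5  12.2  -0.1] turn 0.002 tilt [-0.004 -0.006 -1.   ]
[-1.652  0.748  0.078]
t 16.53 pos [560.7 148.9  41.6] yaw 0.7399 F [ -6.9 -10.6   6.3] w 15.4 j [ 0.24  0.51  1.79 -0.01  0.84 -0.49]  shift mm [-31.5  12.2  -0.1] turn 0.0019 tilt [-0.004 -0.006 -1.   ]
[-1.677  0.777  0.117]
t 16.58 pos [560.8 148.9  41.6] yaw 0.7399 F [ -6.1 -11.4   6.8] w 15.8 j [ 0.24  0.51  1.79 -0.01  0.84 -0.49]  shift mm [-31.5  12.2  -0.1] turn 0.0019 tilt [-0.004 -0.006 -1.   ]
[-1.704  0.807  0.124]
stand (np.float64(632.6381297782063), np.float64(214.42412973195314), -0.046) side-stand angle 0.0033214572072029114 10.299055099487305
stand (np.float64(632.471273725332), np.float64(214.62108368631093), np.float64(-0.04114932358418418)) side-stand angle -0.001616645054397576 9.526314735412598
```

View pics/k.png

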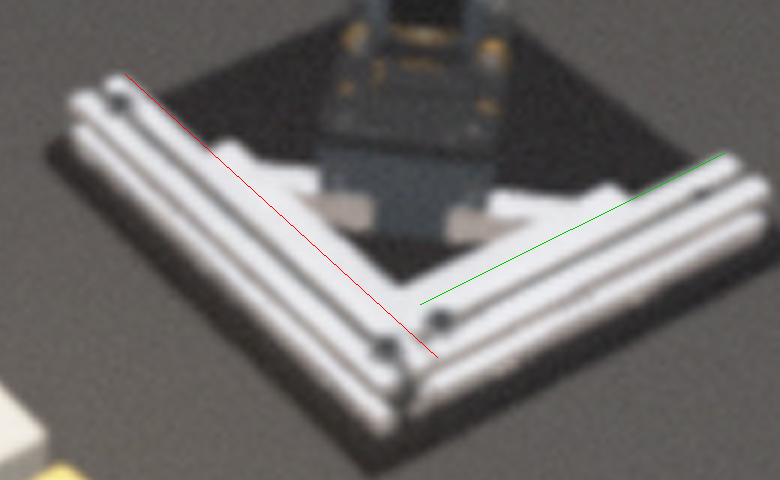

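The side rail measures square to within about 0.005 rad. The square's yaw is -0.0455, against a rail direction of -0.046 from the slide. I'll add a little more push onto the long rail and let it settle.

{"fn": "drive_tool", "kwargs": {"plan": [[0.0002, 0.0002, 0, 0], [0.0003, 0.0003, 0, 0], [0.0003, 0.0003, 0, 0], [0.0003, 0.0003, 0, 0], [0.0003, 0.0003, 0, 0]]}}

```text
time: 17.15
position: [560.8, 148.9, 41.6]
tool_rot: [0.932, 0.362, -0.003, 0.002]
wrist_force: [-7.0, -10.8, 7.2]
width: 16.0
```

{"fn": "drive_tool", "kwargs": {"plan": [[0, 0, 0, 0], [0, 0, 0, 0], [0, 0, 0, 0], [0, 0, 0, 0], [0, 0, 0, 0]]}}

```text
time: 17.57
position: [560.8, 149.0, 41.6]
tool_rot: [0.932, 0.362, -0.003, 0.002]
wrist_force: [-7.5, -11.1, 7.0]
width: 15.8
```

```bash
python3 -c "
from h import *
plan((545.7,118.7,42),.738);print(manip.get_obs()['moment'])"
```

```text
t 17.57 pos [560.8 149.   41.6] yaw 0.74 F [ -7.5 -11.1   7. ] w 15.8 j [ 0.24  0.51  1.79 -0.01  0.84 -0.49]  shift mm [-31.5  12.2  -0.1] turn 0.002 tilt [-0.005 -0.006 -1.   ]
[-1.66162838  0.97140247  0.05886942]
```

```bash
python3 -c "
from rig import manip
print(manip.job_done()); o=manip.get_obs(); print(o['time'],o['position'],o['wrist_force'],o['width'])"
```

```text
the job is handed in; nothing more can be done
None
the job is handed in; nothing more can be done
```

The square is pressed into the inside corner, flat on the board and still gripped, and the side rail is pushed out square. I handed the job in after about 17.6 s of the 48 s; no verdict came back.

**What I did:** I gripped the square by its brace, lifted it about 60 mm and carried it over the other items. I set it down inside the corner, slid it against the long rail, then along that rail until the side rail stopped it.

**Last checks:**

| Check | Reading |
|---|---|
| Grip opening | 15.8 mm on the 16 mm brace |
| Wrist force toward the long rail | about 7.5 N |
| Wrist force toward the side rail | about 11 N |
| Square's yaw against the long rail | -0.0455 rad against -0.046 rad, measured while sliding along it |
| Side rail's angle to the stand (camera) | 0.003 and -0.002 rad in two fits |
| Tool tilt | about 0.008 rad |

- **Rail forces are inferred:** the wrist readings include board friction, which I put at about 4 N, so I did not measure the force on each rail directly. Even counting all of it as rail force, both stay below 25 N. The tool stopped moving while the force rose, which points to contact with both rails.
- **Small disagreement:** the camera's corner position and the tool's contact position differ by 1 to 1.5 mm, which is within the calibration error.
- **Not re-measured:** I did not check the positions of the other items afterwards. Nothing pressed unexpectedly on the wrist, and none looked moved in the pictures I viewed.

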